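Snap the lid shut on a tub of primer

ROBOT

A 6-joint arm with a two-finger parallel gripper is mounted at the origin on the work surface. World frame = base frame: x ahead of the robot, y to its left, z up, the work surface at z = 0. Lengths are in m, angles in degrees, forces in N, time in s.
With the tool pointing down it reaches from about 0.3 to 0.75 m from the base axis. Payload 8.5 kg.
Tool frame: the origin (TCP) lies on the centre line of the jaws, within the pads' length; the fingertips stand 14 mm ahead of it and the grasp point (between the pads) lies 5 mm behind it; z points along the fingers, x is the direction in which the jaws open and shut, and the axes are right-handed (so a half turn about z gives the same grasp; the last joint's range is limited). The gripper opens to 85 mm and grips with 20 to 120 N. Pads are 22 mm wide; open, the fingers measure 114 mm over their backs; the gripper's body (76 mm by 85 mm) begins 54 mm behind the grasp point. The pads swing forward as they close: fully open they stand 13 mm farther back than shut.
Start: joints at [53.784, 21.807, 74.336, -0, 83.858, -12.336], TCP at [0.223, 0.503, 0.245] pointing down, gripper open.
Joint ranges: [-178.18, 178.18], [-50.72, 133.34], [12.68, 142.11], [-81.47, 261.47], [9.98, 163.14], [-165.26, 165.26]. Speed limits (degrees/s): [136.94, 136.94, 180, 180, 180, 180].

INTERFACE

Orientations are given as a 3x3 rotation matrix whose columns are the frame's x, y, z axes.
In Python, from rig import * gives the robot as it stands.
- The arm moves only by the shell command python3 -m crank 'ROWS' [FORCE]. ROWS is JSON, one flat list of numbers, 7 for each row, row after row: the turn, a rotation vector about the world's x, y, z in rad, then the shift along the world's x, y, z in m, then the opening in per cent of the stroke, from 0 (shut) to 100 (fully open). A call has 1 to 20 rows; each row shifts and turns the commanded pose from where the row before left it; what a row does not reach is not made up. A row lasts 1/10 s, in which the tool goes at most 50 mm and 8.59 degrees, less where a joint would pass 70% of its speed; a pose out of reach is approached as far as the arm can. A call is refused whole if a number of a shift passes 0.05 or a number of a turn 0.15, either way. A call with a gripper value outside its range is refused whole. The fingers move at their own pace and stop on an object; FORCE is the grip in N (left out, the last holds). Time passes only in rows, so rows that do not move let the fingers close. It gives the time, the measured TCP pose, the force and the opening at its end, in the units of the state.
- observe(): the state, without advancing time (a new reading comes with each control period).
- get_image(name): name is "side" or "top" or "wrist"; returns a dict with "frame" (384x512x3 uint8, red, green, blue), "fov_y" (degrees; the focal length in pixels is half the picture's height over the tangent of half this angle, whatever the lens; pixels are square), "cx", "cy" (the principal point, pixels), "k1" (the pictures are not rectified: a ray, as slopes to the right and down, at radius r is drawn at 1 + k1 r^2 times it, then the intrinsics apply), "world_to_cam" (4x4, takes a point from world to camera coordinates). Camera axes: x right, y up, looking along -z (the intrinsics and any distortion apply to the point x, -y, -z); pixel columns grow to the right and rows downward; lengths in m; the calibration is good to about 2 mm. A picture is of the moment at which its call begins. There is no depth.
- close_job(): hands the job in, once; it reports no verdict.
The state is a dict: "time_s": time; "q": joint angles; "qvel": joint speeds; "joint_efforts": joint torques, N m; "position": TCP position; "tool_rot": TCP orientation; "ft_force": force on the tool from outside, world axes, zero at the start; "wrist_torque": the same for the moment, N m; "grip_width": finger opening in m.
Only numpy, scipy, OpenCV 4.12 (cv2) and the standard library are available. Lean on these libraries where they do the work, as an engineer would, in place of code of your own. Each camera call takes 0.05 s, during which the arm holds its last target. There are 200 camera calls.

TASK

The lid lies on the big tub of primer, but its rim has not caught all the way round. Press down around the rim with your fingertips, section by section, until all six sections have clicked down level with the middle ring of the lid. Do not pick up, tip or push the tub away, and leave everything else on the table where it is.

Things in the scene. Friction and masses are not known exactly. Their poses are not given: they have to be found in the camera images.
- tub: grey plastic tub of primer with a white lid, half full (1.1 to 2 kg), loose, the largest tub on the table: 150 mm in diameter at the foot, 180 mm over the lid, 126 mm tall. Origin: centre of its underside, z up. A wire carrying handle hangs against its side towards the tub's own +x, within 92 mm of its axis.
- lid_centre (a point): centre of the lid, 126 mm above the table, axes as the tub's. Out to 64 mm from here the lid is fixed: a panel sunk 10 mm inside a narrow ring. Around the ring the rim is slit into six equal sections, from 64 to 90 mm: rim1 at the tub's own +x, then rim2 to rim6 counter-clockwise from above. Those not caught tilt up, outer edge 8 mm high, skirt flared; shut ones lie level with the ring.
- rim1 (a joint): tilt of rim section 1 about its inner edge, rad: about 0.34 standing up, 0 shut and level. Pressed down past about half way it snaps shut and stays; released earlier it springs back up. Takes about 12 N at its press point, more farther in; a rigid stop lies at 0. This section carries the small tear tab, which sticks out 12 mm at the foot of its skirt.
- rim1_press (a point): where to press section 1: on its top face, at the middle of its length, 18 mm out from its inner edge, 82 mm from the tub's axis, moving with the section: 126 mm above the table when shut, 6 mm higher and 2 mm nearer the axis when it stands up
- rim2 (a joint): tilt of rim section 2 about its inner edge, rad: about 0.34 standing up, 0 shut and level. Pressed down past about half way it snaps shut and stays; released earlier it springs back up. Takes about 12 N at its press point, more farther in; a rigid stop lies at 0.
- rim2_press (a point): where to press section 2: on its top face, at the middle of its length, 18 mm out from its inner edge, 82 mm from the tub's axis, moving with the section: 126 mm above the table when shut, 6 mm higher and 2 mm nearer the axis when it stands up
- rim3 (a joint): tilt of rim section 3 about its inner edge, rad: about 0.34 standing up, 0 shut and level. Pressed down past about half way it snaps shut and stays; released earlier it springs back up. Takes about 12 N at its press point, more farther in; a rigid stop lies at 0.
- rim3_press (a point): where to press section 3: on its top face, at the middle of its length, 18 mm out from its inner edge, 82 mm from the tub's axis, moving with the section: 126 mm above the table when shut, 6 mm higher and 2 mm nearer the axis when it stands up
- rim4 (a joint): tilt of rim section 4 about its inner edge, rad: about 0.34 standing up, 0 shut and level. Pressed down past about half way it snaps shut and stays; released earlier it springs back up. Takes about 12 N at its press point, more farther in; a rigid stop lies at 0.
- rim4_press (a point): where to press section 4: on its top face, at the middle of its length, 18 mm out from its inner edge, 82 mm from the tub's axis, moving with the section: 126 mm above the table when shut, 6 mm higher and 2 mm nearer the axis when it stands up
- rim5 (a joint): tilt of rim section 5 about its inner edge, rad: about 0.34 standing up, 0 shut and level. Pressed down past about half way it snaps shut and stays; released earlier it springs back up. Takes about 12 N at its press point, more farther in; a rigid stop lies at 0.
- rim5_press (a point): where to press section 5: on its top face, at the middle of its length, 18 mm out from its inner edge, 82 mm from the tub's axis, moving with the section: 126 mm above the table when shut, 6 mm higher and 2 mm nearer the axis when it stands up
- rim6 (a joint): tilt of rim section 6 about its inner edge, rad: about 0.34 standing up, 0 shut and level. Pressed down past about half way it snaps shut and stays; released earlier it springs back up. Takes about 12 N at its press point, more farther in; a rigid stop lies at 0.
- rim6_press (a point): where to press section 6: on its top face, at the middle of its length, 18 mm out from its inner edge, 82 mm from the tub's axis, moving with the section: 126 mm above the table when shut, 6 mm higher and 2 mm nearer the axis when it stands up
- pigment_jar: screw-top jar of dry pigment beside the tub, 56 mm in diameter, 62 mm tall, loose; origin at the centre of its underside
- palette_knife: palette knife lying flat beside the tub, 225 mm long, loose; origin under its middle
- small_tub: smaller tub of the same make, its lid already shut, 107 mm in diameter, 91 mm tall, loose; origin at the centre of its underside; not part of the job
- brush_jar: glass jar of brushes, 72 mm in diameter, 105 mm tall, brushes up to about 270 mm, loose; origin at the centre of its underside
- medium_bottle: amber bottle, 60 mm in diameter, 150 mm tall, loose; origin at the centre of its underside
- old_tin: round grey tin, 88 mm in diameter, 106 mm tall, loose; origin at the centre of its underside
- pastel_box: flat wooden box, 95 x 160 x 31 mm, loose; origin at the centre of its underside

How it is judged:
By the outcome, as a careful person would: the job done as asked, in the order asked, and still so for the second after the job is handed in, with the robot touching nothing.
It also fails if it takes over 51 s, if anything falls off the work surface, if the arm or the gripper's body presses on something with over 40 N, if the wrist force passes 120 N, or if a joint passes its speed limit or range.

## Working session

There is one attempt and no reset: what is moved stays moved. The work goes in short steps, Python scripts to look and compute and a shell command to move; the robot and the scene stay as the last step left them, time stands still between calls to the robot, and variables do not carry over. Pictures are saved under pics/ and viewed, about 8 in all and at most 12, crops included, and the job is handed in when it is done.

```bash
mkdir -p pics; ls; cat > h.py <<'E'
from rig import *
import numpy as np, cv2
def grab(n,f):
    d=get_image(n); cv2.imwrite('pics/'+f+'.png',d['frame'][:,:,::-1]); import pickle; pickle.dump(d,open('pics/'+f+'.pkl','wb')); return d
def K(d):
    h,w=d['frame'].shape[:2]; f=h/2/np.tan(np.radians(d['fov_y']/2)); return f
def ray(d,u,v):
    f=K(d); x,y=(u-d['cx'])/f,(v-d['cy'])/f; a,b=x,y
    for _ in range(30):
        s=1+d['k1']*(a*a+b*b); a,b=x/s,y/s
    M=np.array(d['world_to_cam']);R=M[:3,:3];t=M[:3,3]
    return -R.T@t, R.T@np.array([a,-b,-1])
def onz(d,u,v,z):
    o,r=ray(d,u,v); return o+r*(z-o[2])/r[2]
def proj(d,p):
    M=np.array(d['world_to_cam']);c=M[:3,:3]@np.array(p)+M[:3,3]; a,b=c[0]/-c[2],-c[1]/-c[2]
    s=1+d['k1']*(a*a+b*b);f=K(d); return np.array([d['cx']+f*a*s,d['cy']+f*b*s])
E
python3 - <<'E'
from h import *
a=grab('top','t0');b=grab('side','s0')
for d in(a,b): print(K(d),d['k1'],ray(d,256,192))
print(observe())
cv2.imwrite('pics/t0b.png',cv2.resize(a['frame'][:,:,::-1],(800,600)))
E
```

```text
pics
394.7432100365096 -0.007919056071334748 (array([0.24601302, 0.01019637, 1.21648452]), array([ 0.21822394, -0.00956711, -0.97605141]))
478.7324517983571 -0.16885579798129968 (array([0.34521783, 1.31770212, 1.03793591]), array([ 0.08564563, -0.80585225, -0.58619716]))
{'time_s': 0.1, 'q': array([ 5.37855778e+01,  2.18385166e+01,  7.43797832e+01, -1.45111787e-03,
        8.38578711e+01, -1.23364712e+01]), 'qvel': array([-0.00546746, -0.15980273, -0.00466621,  0.05868274, -0.00762127,
       -0.07398863]), 'joint_efforts': array([ 2.58858927e-03, -4.49225700e+01, -2.31658351e+01, -2.53485205e-04,
        3.63535015e-03,  1.43960688e-05]), 'position': array([0.22249994, 0.50271664, 0.2447642 ]), 'tool_rot': array([[ 4.04786734e-01,  9.14410802e-01, -7.65123923e-04],
       [ 9.14410192e-01, -4.04787374e-01, -1.08747923e-03],
       [-1.30411526e-03, -2.59439946e-04, -9.99999116e-01]]), 'ft_force': array([-0.05246947, -0.93835949,  0.39671736]), 'wrist_torque': array([ 0.01305455,  0.0410844 , -0.01161821]), 'grip_width': 0.0848569444043304}
```

View pics/t0b.png

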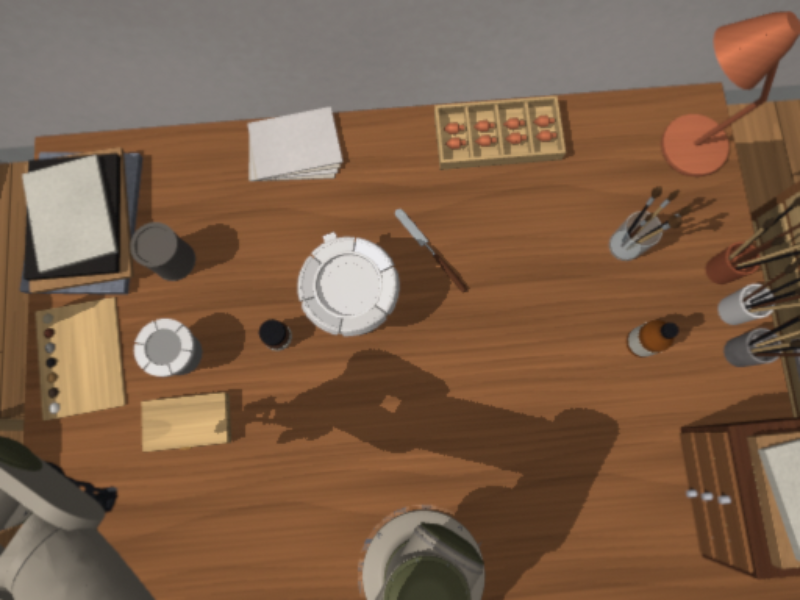

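View pics/s0.png

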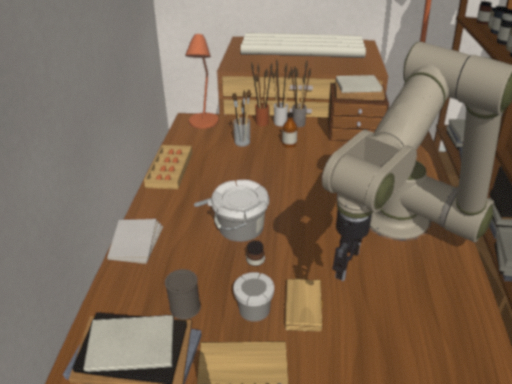

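The top view shows the tub at about (349,285) of 800x600, with the tab at (330,239). The jar is at (275,334) and the knife runs from (400,212) to (465,288). Next I'll zoom in on the lid in both views and fit the disc.

```bash
python3 - <<'E'
import pickle
from h import *
a=pickle.load(open('pics/t0.pkl','rb'));b=pickle.load(open('pics/s0.pkl','rb'))
A=cv2.resize(a['frame'][140:225,180:265,::-1],None,fx=4.6,fy=4.6,interpolation=cv2.INTER_CUBIC)
B=cv2.resize(b['frame'][170:255,190:275,::-1],None,fx=4.6,fy=4.6,interpolation=cv2.INTER_CUBIC)
cv2.imwrite('pics/z.png',np.hstack([A,B]))
# lid: white mask
hsv=cv2.cvtColor(a['frame'],cv2.COLOR_RGB2HSV)
m=((hsv[...,1]<60)&(hsv[...,2]>150)).astype(np.uint8); m[:140]=0;m[225:]=0;m[:,:180]=0;m[:,265:]=0
cs,_=cv2.findContours(m,0,2); c=max(cs,key=cv2.contourArea)
print('circ',cv2.minEnclosingCircle(c),cv2.fitEllipse(c))
e=cv2.fitEllipse(cv2.convexHull(c)); print(e)
for z in(.126,.132):print(onz(a,*cv2.fitEllipse(c)[0],z))
print('tab',onz(a,330*.64,239*.64,.12))
E
```

```text
circ ((219.52902221679688, 181.17066955566406), 33.28217697143555) ((221.37107849121094, 181.28793334960938), (61.10436248779297, 62.02535629272461), 48.37223815917969)
((221.015380859375, 181.4662322998047), (62.38338851928711, 65.54546356201172), 176.8444061279297)
[0.52959635 0.09498176 0.126     ]
[0.52803603 0.09451525 0.132     ]
tab [0.61838361 0.11911421 0.12      ]
```

View pics/z.png

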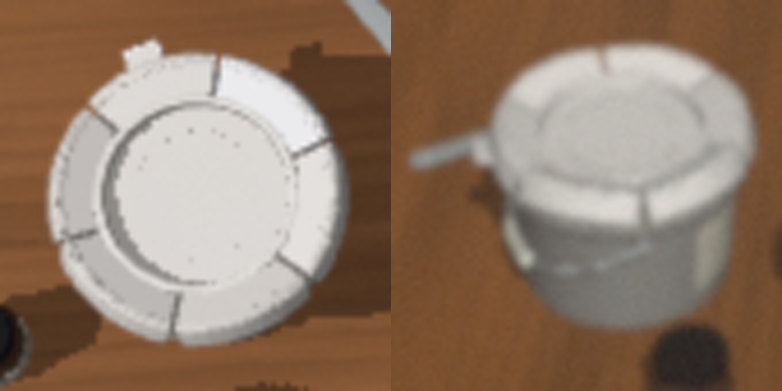

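The crop shows slits, with inner ends at about (211,95), (292,157), (277,258), (180,293), (98,233) and (117,130). The tab is at (143,52). From these I'll work out the centre, the yaw and the press points.

```bash
python3 - <<'E'
import pickle
from h import *
a=pickle.load(open('pics/t0.pkl','rb'))
P=np.array([(211,95),(292,157),(277,258),(180,293),(98,233),(117,130)])/4.6+[179.6,139.6]
W=np.array([onz(a,*p,.126)[:2] for p in P]); c=W.mean(0)
print(c,np.linalg.norm(W-c,axis=1))
an=np.degrees(np.arctan2(*(W-c).T[::-1]))%360; print(an)
t=onz(a,143/4.6+179.6,52/4.6+139.6,.112)[:2]-c
yt=np.degrees(np.arctan2(t[1],t[0])); off=np.degrees(np.angle(np.mean(np.exp(6j*np.radians(an-30)))))/6
yaw=off+60*round((yt-off)/60); print('tab',yt,np.hypot(*t),'yaw',yaw)
p0=observe()['position']
for k in range(6):
    q=c+.083*np.array([np.cos(np.radians(yaw+60*k)),np.sin(np.radians(yaw+60*k))]); print(k+1,q.round(4),(q-p0[:2]).round(4)); p0=np.r_[q,0]
E
```

```text
[0.52814172 0.09279212] [0.06418056 0.06375743 0.06490933 0.06309748 0.06471603 0.06453356]
[347.58466348 286.6049479  226.18996546 167.24901145 107.59236842
  45.61908025]
tab 15.851576544421484 0.10331138352073822 yaw 16.806939924682606
1 [0.6076 0.1168] [ 0.3851 -0.3859]
2 [0.5471 0.1736] [-0.0605  0.0568]
3 [0.4676 0.1496] [-0.0795 -0.024 ]
4 [0.4487 0.0688] [-0.0189 -0.0808]
5 [0.5092 0.012 ] [ 0.0605 -0.0568]
6 [0.5887 0.036 ] [0.0795 0.024 ]
```

```bash
python3 -m crank '[0,0,0,0.0223,-0.0321,0,0, 0,0,0,0.0223,-0.0321,0,0, 0,0,0,0.0223,-0.0321,0,0, 0,0,0,0.0223,-0.0321,0,0, 0,0,0,0.0223,-0.0321,0,0, 0,0,0,0.0223,-0.0321,0,0, 0,0,0,0.0223,-0.0321,0,0, 0,0,0,0.0223,-0.0321,0,0, 0,0,0,0.0223,-0.0321,-0.02,0, 0,0,0,0.0223,-0.0321,-0.03,0, 0,0,0,0.0221,-0.0321,-0.03,0, 0,0,0,0,0,0,0, 0,0,0,0,0,0,0]' 40; python3 -c "
from h import *
d=grab('wrist','w0');print(observe()['position'],observe()['ft_force'])"
```

```text
time_s: 1.4
position: [0.4677, 0.1494, 0.1648]
tool_rot: [[0.406, 0.914, -0.002], [0.914, -0.406, 0.0], [-0.001, -0.002, -1.0]]
ft_force: [-0.1, -0.4, -0.0]
grip_width: 0.0002
[0.46761367 0.15009513 0.16557446] [ 0.21285204 -0.13292807  0.9158029 ]
```

View pics/w0.png

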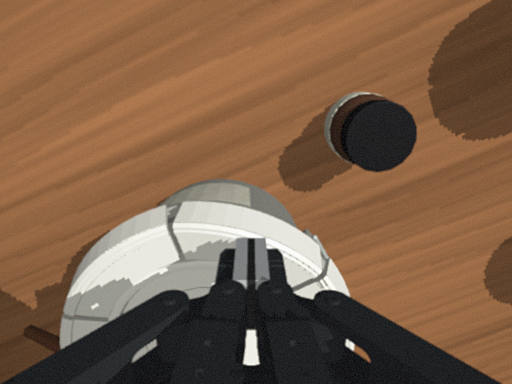

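The wrist view shows the shut fingertips at (250,245), midway between the slits at (175,230) and (315,260), so they're over the section. Now a gentle first press.

```bash
python3 -m crank '[0,0,0,0,0,-0.012,0, 0,0,0,0,0,-0.006,0, 0,0,0,0,0,-0.003,0, 0,0,0,0,0,0,0]'; python3 -m crank '[0,0,0,0,0,-0.002,0, 0,0,0,0,0,-0.002,0]';python3 -m crank '[0,0,0,0,0,-0.001,0, 0,0,0,0,0,0,0]'
```

```text
time_s: 1.85
position: [0.4671, 0.151, 0.145]
tool_rot: [[0.404, 0.915, 0.0], [0.915, -0.404, 0.001], [0.001, -0.0, -1.0]]
ft_force: [-1.7, 2.7, 4.1]
grip_width: -0.0
time_s: 2.05
position: [0.4678, 0.1503, 0.1408]
tool_rot: [[0.404, 0.915, 0.001], [0.915, -0.404, -0.0], [0.0, 0.001, -1.0]]
ft_force: [0.1, 0.7, -0.5]
grip_width: -0.0001
time_s: 2.25
position: [0.4678, 0.1501, 0.14]
tool_rot: [[0.405, 0.915, 0.001], [0.915, -0.405, 0.0], [0.001, 0.001, -1.0]]
ft_force: [-1.9, 1.0, 5.8]
grip_width: 0.0
```

```bash
python3 -m crank '[0,0,0,0,0,-0.0008,0, 0,0,0,0,0,0,0]'; python3 -m crank '[0,0,0,0,0,-0.0008,0, 0,0,0,0,0,0,0]'
```

```text
time_s: 2.45
position: [0.4678, 0.1501, 0.1398]
tool_rot: [[0.405, 0.915, 0.001], [0.915, -0.405, 0.0], [0.001, 0.001, -1.0]]
ft_force: [-4.4, 0.5, 13.1]
grip_width: 0.0005
time_s: 2.65
position: [0.4678, 0.1502, 0.1397]
tool_rot: [[0.404, 0.915, 0.002], [0.915, -0.404, 0.0], [0.001, 0.002, -1.0]]
ft_force: [-5.8, 0.3, 20.4]
grip_width: 0.0004
```

```bash
python3 -m crank '[0,0,0,0,0,0.0136,0, 0,0,0,0,0,0.014,0, 0,0,0,-0.0063,-0.0269,0,0, 0,0,0,-0.0063,-0.0269,0,0, 0,0,0,-0.0063,-0.027,0,0, 0,0,0,0,0,0,0, 0,0,0,0,0,-0.012,0, 0,0,0,0,0,-0.006,0, 0,0,0,0,0,-0.003,0, 0,0,0,0,0,-0.002,0, 0,0,0,0,0,-0.002,0, 0,0,0,0,0,-0.001,0, 0,0,0,0,0,0,0]'; python3 -m crank '[0,0,0,0,0,-0.0008,0, 0,0,0,0,0,-0.0008,0, 0,0,0,0,0,0,0]'
```

```text
time_s: 3.95
position: [0.4491, 0.0694, 0.1399]
tool_rot: [[0.404, 0.915, 0.001], [0.915, -0.404, 0.0], [0.001, 0.001, -1.0]]
ft_force: [-2.0, 0.6, 7.2]
grip_width: 0.0001
time_s: 4.25
position: [0.4491, 0.0694, 0.1396]
tool_rot: [[0.404, 0.915, 0.002], [0.915, -0.404, -0.0], [0.001, 0.002, -1.0]]
ft_force: [-8.0, 1.1, 23.6]
grip_width: -0.0002
```

Same result as the first section. Next is section 5, then 6.

```bash
python3 -m crank '[0,0,0,0,0,0.0136,0, 0,0,0,0,0,0.014,0, 0,0,0,0.0202,-0.0189,0,0, 0,0,0,0.0202,-0.0189,0,0, 0,0,0,0.0201,-0.019,0,0, 0,0,0,0,0,0,0, 0,0,0,0,0,-0.012,0, 0,0,0,0,0,-0.006,0, 0,0,0,0,0,-0.003,0, 0,0,0,0,0,-0.002,0, 0,0,0,0,0,-0.002,0, 0,0,0,0,0,-0.001,0, 0,0,0,0,0,0,0]'; python3 -m crank '[0,0,0,0,0,-0.0008,0, 0,0,0,0,0,-0.0008,0, 0,0,0,0,0,0,0]'
python3 -m crank '[0,0,0,0,0,0.0136,0, 0,0,0,0,0,0.014,0, 0,0,0,0.0265,0.008,0,0, 0,0,0,0.0265,0.008,0,0, 0,0,0,0.0265,0.008,0,0, 0,0,0,0,0,0,0, 0,0,0,0,0,-0.012,0, 0,0,0,0,0,-0.006,0, 0,0,0,0,0,-0.003,0, 0,0,0,0,0,-0.002,0, 0,0,0,0,0,-0.002,0, 0,0,0,0,0,-0.001,0, 0,0,0,0,0,0,0]'; python3 -m crank '[0,0,0,0,0,-0.0008,0, 0,0,0,0,0,-0.0008,0, 0,0,0,0,0,0,0]'
```

```text
time_s: 5.55
position: [0.5092, 0.0126, 0.14]
tool_rot: [[0.404, 0.915, 0.0], [0.915, -0.404, 0.0], [0.0, 0.0, -1.0]]
ft_force: [-2.7, 1.2, 7.3]
grip_width: 0.0003
time_s: 5.85
position: [0.5092, 0.0126, 0.1397]
tool_rot: [[0.404, 0.915, 0.002], [0.915, -0.404, -0.0], [0.0, 0.001, -1.0]]
ft_force: [-8.4, 1.4, 20.4]
grip_width: 0.0003
time_s: 7.15
position: [0.5882, 0.0361, 0.14]
tool_rot: [[0.405, 0.914, -0.001], [0.914, -0.405, -0.0], [-0.0, -0.0, -1.0]]
ft_force: [-3.6, -0.9, 7.8]
grip_width: -0.0001
time_s: 7.45
position: [0.5883, 0.0361, 0.1398]
tool_rot: [[0.405, 0.914, 0.001], [0.914, -0.405, -0.001], [-0.0, 0.001, -1.0]]
ft_force: [-7.4, -0.3, 18.9]
grip_width: -0.0
```

Next 6→1 (+0.0189, +0.0808), then 1→2 (-0.0605, +0.0568). After that I'll lift and back away for a look.

```bash
python3 -m crank '[0,0,0,0,0,0.0136,0, 0,0,0,0,0,0.014,0, 0,0,0,0.0063,0.0269,0,0, 0,0,0,0.0063,0.0269,0,0, 0,0,0,0.0063,0.027,0,0, 0,0,0,0,0,0,0, 0,0,0,0,0,-0.012,0, 0,0,0,0,0,-0.006,0, 0,0,0,0,0,-0.003,0, 0,0,0,0,0,-0.002,0, 0,0,0,0,0,-0.002,0, 0,0,0,0,0,-0.001,0, 0,0,0,0,0,0,0]'; python3 -m crank '[0,0,0,0,0,-0.0008,0, 0,0,0,0,0,-0.0008,0, 0,0,0,0,0,0,0]'
python3 -m crank '[0,0,0,0,0,0.0136,0, 0,0,0,0,0,0.014,0, 0,0,0,-0.0202,0.0189,0,0, 0,0,0,-0.0202,0.0189,0,0, 0,0,0,-0.0201,0.019,0,0, 0,0,0,0,0,0,0, 0,0,0,0,0,-0.012,0, 0,0,0,0,0,-0.006,0, 0,0,0,0,0,-0.003,0, 0,0,0,0,0,-0.002,0, 0,0,0,0,0,-0.002,0, 0,0,0,0,0,-0.001,0, 0,0,0,0,0,0,0]'; python3 -m crank '[0,0,0,0,0,-0.0008,0, 0,0,0,0,0,-0.0008,0, 0,0,0,0,0,0,0]'
python3 -m crank '[0,0,0,0,0,0.02,0, 0,0,0,0,0,0.04,0, 0,0,0,0,0,0.05,0, 0,0,0,-0.02,0.04,0.03,0, 0,0,0,-0.03,0.04,0,0, 0,0,0,-0.03,0.04,0,0, 0,0,0,-0.03,0.04,0,0, 0,0,0,-0.03,0.04,0,0, 0,0,0,-0.03,0.04,0,0, 0,0,0,-0.03,0.04,0,0, 0,0,0,-0.03,0.04,0,0, 0,0,0,-0.03,0.04,0,0, 0,0,0,0,0,0,0]'
python3 - <<'E'
from h import *
a=grab('top','t1');b=grab('side','s1')
A=cv2.resize(a['frame'][140:225,180:265,::-1],None,fx=4.6,fy=4.6,interpolation=cv2.INTER_CUBIC)
B=cv2.resize(b['frame'][170:255,190:275,::-1],None,fx=4.6,fy=4.6,interpolation=cv2.INTER_CUBIC)
cv2.imwrite('pics/z1.png',np.hstack([A,B]))
E
```

```text
time_s: 8.75
position: [0.6074, 0.1162, 0.14]
tool_rot: [[0.405, 0.914, -0.0], [0.914, -0.405, -0.001], [-0.001, 0.0, -1.0]]
ft_force: [-4.0, -1.6, 8.4]
grip_width: 0.0003
time_s: 9.05
position: [0.6077, 0.1163, 0.1398]
tool_rot: [[0.405, 0.914, 0.002], [0.914, -0.405, -0.001], [-0.0, 0.002, -1.0]]
ft_force: [-6.6, -1.2, 17.0]
grip_width: -0.0
time_s: 10.35
position: [0.5476, 0.1731, 0.1399]
tool_rot: [[0.405, 0.914, 0.001], [0.914, -0.405, -0.001], [-0.0, 0.001, -1.0]]
ft_force: [-3.1, -1.3, 8.7]
grip_width: -0.0001
time_s: 10.65
position: [0.5477, 0.1732, 0.1397]
tool_rot: [[0.405, 0.914, 0.002], [0.914, -0.405, -0.001], [0.0, 0.002, -1.0]]
ft_force: [-6.7, -1.9, 19.4]
grip_width: -0.0002
time_s: 11.95
position: [0.2852, 0.5342, 0.2745]
tool_rot: [[0.4, 0.917, -0.001], [0.917, -0.4, -0.0], [-0.001, -0.001, -1.0]]
ft_force: [-0.3, -0.6, -0.5]
grip_width: 0.0001
```

View pics/z1.png

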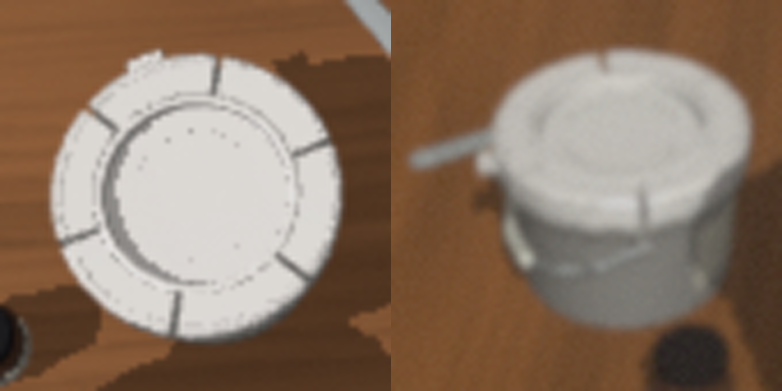

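All six sections now have the same even shading as the ring. The slits, jar and knife are at the same pixels as before, and the arm is clear.

```bash
python3 -c "
from h import *
print(close_job())"
```

```text
the job is handed in; nothing more can be done
None
```

All six rim sections of the big tub's lid are pressed down, and I handed the job in after about 12 s of robot time. I pressed each one straight down with shut fingertips, in the order 3, 4, 5, 6, 1, 2. I stopped each press at the rigid stop, with the fingertips about 126 mm above the table and 17–24 N on the wrist.

- **Lid:** in the last top and side views all six sections look level, shaded the same as the middle ring. I judged this by eye and did not measure the tilts.
- **Tub and surroundings:** the tub, the pigment jar and the end of the palette knife in view were where they had been. The last crops did not cover the other objects, so I did not compare those, but the arm did not press on anything except the lid.
- **Arm:** it was clear of everything, with under 1 N on the wrist.

None of these checks failed or disagreed.

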